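# Find and screw on the lid that fits the jar in the vice

## Robot

A 6-joint arm with a two-finger parallel gripper is mounted at the origin on the work surface. World frame = base frame: x ahead of the robot, y to its left, z up, the work surface at z = 0. Lengths are in mm, angles in degrees, forces in N, time in s.
With the tool pointing down it reaches from about 350 to 850 mm from the base axis. Payload 8.1 kg.
Tool frame: the origin (TCP) lies at the very end of the fingers, on their centre line; the grasp point (between the pads) lies 19 mm behind it; z points along the fingers, y is the line along which they close (so a half turn about z gives the same grasp; the last joint's range is limited). The gripper opens to 85 mm and grips with 20 to 120 N. Pads are 22 mm wide; open, the fingers measure 114 mm over their backs; the gripper's body (76 mm by 85 mm) begins 54 mm behind the grasp point. The pads swing forward as they close: fully open they stand 13 mm farther back than shut.
Start: joints at [69.993, 7.471, 85.268, -0, 87.261, -4.893], TCP at [156.428, 579.254, 197.792] pointing down, gripper open.
Joint ranges: [-169.43, 169.43], [-51.17, 129.36], [1.28, 143.12], [-76.62, 256.62], [0, 156.53], [-152.29, 152.29]. Speed limits (degrees/s): [136.94, 136.94, 159.86, 180, 180, 180].

## Interface

Orientations are given as [roll, pitch, yaw] about the fixed x, y, z axes, in that order (R = Rz(yaw) Ry(pitch) Rx(roll)).
In Python, from bench import * gives the robot as it stands.
- The arm moves only by the tool play_rows, never from a script. Its argument "increments" is a list of rows, each a list of 3 entries, a list of its own where there are three numbers: the gripper's target within -1 to 1 (fully open at 1, half-way at 0, shut at -1), then the shift along the tool's x, y, z in mm, then the turn about the tool's z in rad. A call has 1 to 12 rows; each row shifts and turns the commanded pose from where the row before left it, along the tool's axes as they then stand; what a row does not reach is not made up. A row lasts 1/12 s, in which the tool goes at most 41.7 mm and 7.16 degrees, less where a joint would pass 70% of its speed; a pose out of reach is approached as far as the arm can. A call is refused whole if a number of a shift passes 41.7 or a number of a turn 0.125, either way. A call with a gripper value outside its range is refused whole. The fingers move at their own pace and stop on an object; "force" is the grip in N (left out, the last holds). Time passes only in rows, so rows that do not move let the fingers close. It gives the time, the measured TCP pose, the force, the opening and the grip force at its end, in the units of the state.
- sense(): the state, without advancing time (a new reading comes with each control period).
- snapshot(name): name is "scene" or "top" or "wrist"; returns a dict with "color" (420x560x3 uint8, red, green, blue), "intrinsics" (3x3 intrinsics, pixels), "world_from_camera" (4x4, takes a point from camera to world coordinates). Camera axes: x right, y down, z forward; pixel columns grow to the right and rows downward; lengths in mm; the calibration is good to about 2 mm. A picture is of the moment at which its call begins. There is no depth.
- hand_in(): hands the job in; it is judged then, once.
Trained networks look in a picture, given as the dict that the camera call returned (one of the last four; its "shot" number tells which), for a name from the list of things; names that differ only in an ending like _2 or _b are one class to them, and where a whole thing is asked for, a point or a joint stands for the part that bears it (a point fixed in the world has none). Each returns a list of dicts, best first, with "p" (0 to 1); they miss things now and then, are a little off and sometimes report something else, mostly with a low value. They report only what shows in the picture. A call takes as long as a camera call. They do not tell look-alikes from the thing itself.
- find_in(query, picture): "xyz" ([x, y, z] in mm, in the coordinates of the camera as it stood for that picture, good to about 4 mm: the middle of the surface that is visible of it).
- regions_of(query, picture): "mask" (420x560 bool, what is visible of it).
- pinpoint(query, picture): "xyz" ([x, y, z] in mm, in the coordinates of the camera as it stood for that picture, good to about 4 mm: a listed point, or the origin of a listed thing).
The state is a dict: "time": time; "joint_pos": joint angles; "qd": joint speeds; "joint_efforts": joint torques, N m; "tool_pos": TCP position; "tcp_rot": TCP orientation; "ft_force": force on the tool from outside, world axes, zero at the start; "wrist_torque": the same for the moment, N m; "finger_gap": finger opening in mm; "grip_force": force on a finger pad.
Only numpy, scipy, OpenCV 4.12 (cv2) and the standard library are available. Lean on these libraries where they do the work, as an engineer would, in place of code of your own. Each camera call takes 0.05 s, during which the arm holds its last target. There are 200 camera calls.

## Task

The two big jar lids got mixed up in the wash. Find the one that fits the jar held in the one-hand vice by trying them on it, and screw it on clockwise until it is fully home, down on the rim; have the other big lid lying flat on the table, top up. Leave the small lid, the spice jar, the salt shaker, the spoon and the sauce dish where they are.

Things in the scene. Friction and masses are not known exactly. Their poses are not given: they have to be found in the camera images.
- vice_centre (a point): one-hand jar vice, a white board on suction feet (120 x 120 mm, top 17 mm high) fixed to the table. A square glass jar (66 mm, shoulder 76 mm high) stands in its 68 mm opening between four grey jaws (49 mm high). This point is on the table at the centre of the opening; the jar's rim is 95 mm above it. Screw knob on its -x side, 100 mm out. A second such jar stands on its +y side.
- lid_p_centre (a point): centre (half-way up) of a big tin lid lying top up: 66 mm across, 17.5 mm high, 50 g, z its axis. 5 or 7 lugs (3.4 mm thick) stand inside it, 1.8 mm above its edge. It may be put on at any yaw. Fully home, the underside of its 2.8 mm top is on the rim and this point is 6 mm below the rim, 89 mm above the table.
- lid_q_centre (a point): the other big lid, outwardly like lid p. The jars are twist-off jars, one with 5, one with 7 threads round a 51 mm neck (58.4 mm over the threads; their flat tops 2.5 mm below the rim, 16 degree gaps between). Each lid fits one jar; which is not told. The right lid, turned, drops 7.4 mm through the gaps (to 3 mm above home); clockwise from above it is then drawn home, 45 mm per turn.
- sauce_dish: bystander: white sauce dish, 78 mm across, 22 mm high, on the table; origin under its centre
- spoon: bystander: steel teaspoon lying flat, 132 mm long, 34 mm wide at its bowl (at its +x end), 5 mm high; origin on the table 57 mm from the bowl's end
- salt_shaker: bystander: glass salt shaker with a metal top, 42 mm across, 89 mm high; origin under its centre
- small_lid: bystander: small tin lid, 46 mm across, 13 mm high, on the table; origin under its centre. It is too small for these jars. (A big lid that does not fit stays on top of the threads, 10 mm above home, however it is turned, and lifts off freely. The right one is home 25 degrees past the drop, stops turning 10 degrees later and cannot be pulled straight off. The vice stops the jar, 0.4 kg, turning, not lifting.)
- spice_jar: bystander: small closed spice jar, 52 mm across, 85 mm high, beyond the vice; origin under its centre
Things that resemble listed ones, but are neither listed nor needed, are in the scene too. What is shaped like the part that bears lid_q_centre but black or orange is not meant. Leave any red or turquoise look-alike of the part that bears lid_p_centre alone.

How it is judged (in metres and radians):
At the end, for the whole second after the job is handed in: One big lid is home on the jar in the vice: centre at most 90.6 mm above the table (1.5 mm from full depth, 89.1), within 6 mm of the vice's centre, level to 0.05 rad. The other lies on the table, top up (centre below 12.5 mm, tilt under 0.1 rad) (((horizontal distance between lid_p_centre and vice_centre below 0.006 m and z of lid_p_centre in the frame of vice_centre between 0.086 and 0.0906 m and angle between lid_p_centre's own z axis and vertical below 0.05 rad and height (world z) of lid_q_centre below 0.0125 m and angle between lid_q_centre's own z axis and vertical below 0.1 rad) or (horizontal distance between lid_q_centre and vice_centre below 0.006 m and z of lid_q_centre in the frame of vice_centre between 0.086 and 0.0906 m and angle between lid_q_centre's own z axis and vertical below 0.05 rad and height (world z) of lid_p_centre below 0.0125 m and angle between lid_p_centre's own z axis and vertical below 0.1 rad))); the robot touches nothing.
It fails at once if the small lid, spice jar, salt shaker, spoon or sauce dish pushed more than 30 mm (distance of any of sauce_dish, spoon, salt_shaker, small_lid, spice_jar from where it was at the start of the episode above 0.03 m).
It fails at once if one of those things tipped over (angle between any of sauce_dish, spoon, salt_shaker, small_lid, spice_jar's own z axis and vertical above 0.35 rad).
It also fails if it takes over 64 s, if anything falls off the work surface, if the arm or the gripper's body presses on something with over 40 N, if the wrist force passes 120 N, or if a joint passes its speed limit or range.

## Working session

There is one attempt and no reset: what is moved stays moved. The work goes in short steps, Python scripts to look and compute and a tool call to move; the robot and the scene stay as the last step left them, time stands still between calls to the robot, and variables do not carry over. Pictures are saved under pics/ and viewed, at most 10 in all, crops included, and the job is handed in when it is done.

Besides the shell and the picture viewer there is one more tool, called after ">>>" as a command line: name --argument value ..., lists and objects as JSON in quotes. play_rows: Moves the arm, as the interface text tells. Its arguments: {"type":"object","properties":{"increments":{"type":"array","items":{"type":"array"}},"force":{"type":"number"}},"required":["increments"]}

```bash
mkdir -p pics; ls; cat > h.py <<'E'
from bench import *
import numpy as np, cv2
def w(p,s): return (np.array(s["world_from_camera"])@np.r_[p,1])[:3].round(1)
def save(s,n): cv2.imwrite(f"pics/{n}.png",s["color"][:,:,::-1])
E
python3 - <<'E'
from h import *
print({k:np.round(v,2) for k,v in sense().items()})
for c in ("top","scene"):
    s=snapshot(c); save(s,c+"0")
    for q in ["vice_centre","lid_p_centre","lid_q_centre","sauce_dish","spoon","salt_shaker","small_lid","spice_jar"]:
        print(c,q,[(w(d["xyz"],s),round(d["p"],2)) for d in pinpoint(q,s)])
E
python3 -c "
import cv2,numpy as np
cv2.imwrite('pics/both.png',np.hstack([cv2.resize(cv2.imread('pics/'+n+'0.png'),(400,300)) for n in('top','scene')]))"
```

```text
pics
{'time': np.float64(0.0), 'joint_pos': array([69.99,  7.52, 85.33, -0.  , 87.26, -4.89]), 'qd': array([ 0.01, -0.01, -0.03,  0.05, -0.01, -0.06]), 'joint_efforts': array([-0.000e+00, -5.694e+01, -5.005e+01, -0.000e+00,  1.000e-02,
       -0.000e+00]), 'tool_pos': array([156.23, 578.65, 196.71]), 'tcp_rot': array([-1.7989e+02, -1.0000e-02,  1.6489e+02]), 'ft_force': array([-0.19,  0.79, -0.61]), 'wrist_torque': array([-0.01,  0.01,  0.03]), 'grip_force': np.float64(0.0), 'finger_gap': np.float64(85.44)}
top vice_centre [(array([468.6,  98.9,   3.2]), 0.79), (array([597.1,  81.6,   2.8]), 0.15)]
top lid_p_centre [(array([ 448.5, -300.7,    8.8]), 0.88), (array([ 336. , -314.4,   11.2]), 0.78), (array([ 475.3, -416.6,   14.1]), 0.72)]
top lid_q_centre [(array([478.9, -80.9,  12. ]), 0.79), (array([348.3, -40.6,  10.4]), 0.63), (array([ 376.4, -154.3,    8. ]), 0.62)]
top sauce_dish [(array([ 629. , -335.6,    6.2]), 0.67), (array([ 447.6, -301. ,   10.1]), 0.47)]
top spoon [(array([ 491.1, -214. ,    1.4]), 0.83)]
top salt_shaker [(array([631.4, -29.6,   2.4]), 0.81)]
top small_lid [(array([ 608.5, -171.2,    1.6]), 0.74)]
top spice_jar [(array([598.8,  82.7,   1.2]), 0.6)]
scene vice_centre [(array([595.3,  86.5,  -2.9]), 0.22)]
scene lid_p_centre [(array([ 335.2, -318.7,   11.6]), 0.84), (array([ 472.6, -414.2,   11. ]), 0.7), (array([ 449.5, -292. ,    8.5]), 0.58)]
scene lid_q_centre [(array([481.5, -87.4,   7.8]), 0.97), (array([346.5, -41.9,   7.5]), 0.79), (array([ 371.2, -150.8,    7.1]), 0.64)]
scene sauce_dish [(array([ 624.6, -332. ,    4.2]), 0.74), (array([629.1, -25.4,  -1.9]), 0.34)]
scene spoon [(array([ 488.4, -216.1,    3.4]), 0.78)]
scene salt_shaker [(array([629.9, -23.5,  -2.3]), 0.77)]
scene small_lid [(array([ 611.6, -172.5,    3.3]), 0.92)]
scene spice_jar [(array([597.6,  86.5,  -2.8]), 0.56)]
```

View pics/top0.png

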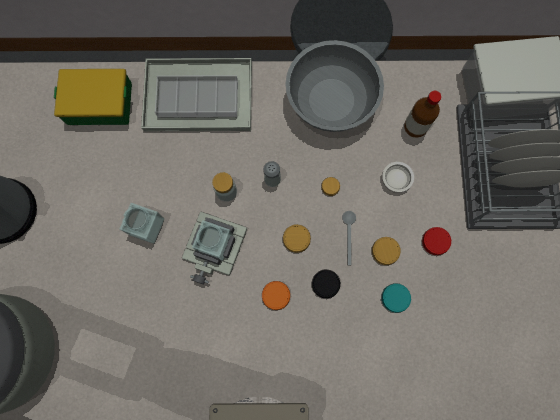

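View pics/scene0.png

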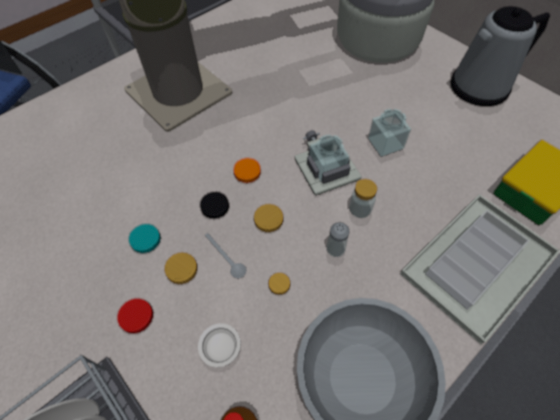

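>>> play_rows --increments '[[1,[-30,-27,-2],0],[1,[-30,-27,-2],0],[1,[-30,-27,-2],0],[1,[-30,-27,-2],0],[1,[-30,-27,-2],0],[1,[-30,-27,-2],0],[1,[-30,-27,-2],0],[1,[-30,-27,-2],0],[1,[-30,-27,-2],0],[1,[-30,-27,-2],0],[1,[-30,-27,-2],0],[1,[-25,-15,-2],0]]'

```text
time: 1.9
tool_pos: [418.8, 182.5, 222.3]
tcp_rot: [-180.0, 0.1, 164.8]
ft_force: [-0.4, 0.4, 0.1]
finger_gap: 85.3
grip_force: 0.0
```

```bash
cat >> h.py <<'E'
from scipy.spatial.transform import Rotation as Ro
def go(t,n=None):
    "tool-frame shift to world point t"
    st=sense(); R=Ro.from_euler("xyz",st["tcp_rot"],degrees=True)
    d=R.inv().apply(np.array(t)-st["tool_pos"]); n=n or int(np.ceil(np.linalg.norm(d)/41))
    print("total",d.round(1),"n",n,"each",(d/n).round(1))
def st():
    s=sense(); print(round(s["time"],2),*[np.round(s[k],2) for k in ("tool_pos","tcp_rot","ft_force","joint_pos","finger_gap","grip_force")])
E
python3 - <<'E'
from h import *
st(); s=snapshot("wrist"); save(s,"wrist1")
print(np.round(s["world_from_camera"],2), np.round(s["intrinsics"],0))
for q in ["vice_centre","lid_p_centre","lid_q_centre"]:
    print(q,[(w(d["xyz"],s),round(d["p"],2)) for d in pinpoint(q,s)])
E
```

```text
1.9 [418.82 182.5  222.32] [-1.7999e+02  7.0000e-02  1.6481e+02] [-0.39  0.41  0.06] [ 1.715e+01 -1.583e+01  1.049e+02 -5.000e-02  9.088e+01 -5.766e+01] 85.26 0.0
[[ 2.6000e-01  9.3000e-01  2.8000e-01  3.4955e+02]
 [ 9.7000e-01 -2.5000e-01 -7.0000e-02  2.0154e+02]
 [-0.0000e+00  2.9000e-01 -9.6000e-01  3.9716e+02]
 [ 0.0000e+00  0.0000e+00  0.0000e+00  1.0000e+00]] [[345.   0. 278.]
 [  0. 345. 211.]
 [  0.   0.   1.]]
vice_centre []
lid_p_centre []
lid_q_centre [(array([480.9, -87.8,   5.5]), 0.92), (array([343.5, -35.7,   6.5]), 0.62)]
```

View pics/wrist1.png

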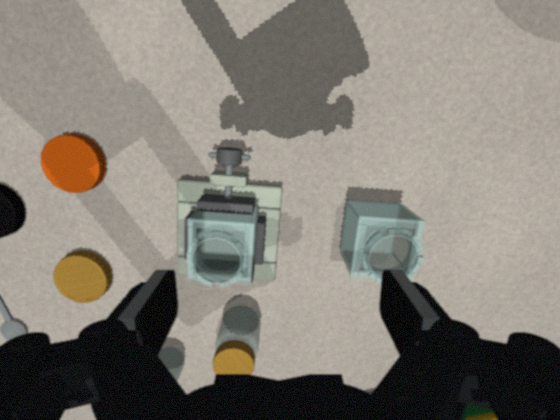

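```bash
cat >> h.py <<'E'
def proj(P,s):
    T=np.linalg.inv(np.array(s["world_from_camera"])); p=(T[:3,:3]@np.atleast_2d(P).T+T[:3,3:]).T@np.array(s["intrinsics"]).T
    return p[:,:2]/p[:,2:]
def unproj(px,z,s):
    T=np.array(s["world_from_camera"]); d=T[:3,:3]@np.linalg.inv(s["intrinsics"])@np.r_[px,1]
    return (T[:3,3]+d*(z-T[2,3])/d[2]).round(1)
def circ(c,r,z): a=np.linspace(0,2*np.pi,60); return np.c_[c[0]+r*np.cos(a),c[1]+r*np.sin(a),np.full(60,z)]
def crop(s,curves,c,h,k):
    im=s["color"][:,:,::-1]; M=np.float32([[k,0,-k*(c[0]-h)],[0,k,-k*(c[1]-h)]])
    im=cv2.warpAffine(im,M,(2*h*k,2*h*k),flags=cv2.INTER_CUBIC)
    for P,col in curves:
        q=(proj(P,s)-np.array(c)+h)*k; cv2.polylines(im,[np.int32(q*8)],False,col,1,cv2.LINE_AA,3)
    return im
def gold(s):
    "gold blobs: centroid, area"
    hsv=cv2.cvtColor(s["color"],cv2.COLOR_RGB2HSV); m=cv2.inRange(hsv,(14,120,90),(24,255,255))
    n,l,sta,ce=cv2.connectedComponentsWithStats(m); return [(ce[i].round(1),sta[i,4]) for i in range(1,n) if sta[i,4]>100]
E
python3 - <<'E'
from h import *
t=snapshot("top"); s=snapshot("wrist")
print("wrist rim",unproj((219,258),95,s)); print("top rim",unproj((212,241),95,t))
print("lids top",[(unproj(c,15,t),a,c) for c,a in gold(t)]); print("wrist",[(unproj(c,15,s),a,c) for c,a in gold(s)])
c=(469,99)
cv=[(circ(c,25.5,95),(0,0,255)),(circ(c,84.85,17)[::15],(255,0,255))]
cv2.imwrite("pics/ov.png",np.hstack([crop(s,cv,(225,225),60,3),crop(t,cv,(215,242),40,4)[:320,:320].copy() if 0 else cv2.resize(crop(t,cv,(215,242),40,5),(360,360))]))
E
```

```text
wrist rim [464.8 114.9  95. ]
top rim [459.2  99.4  95. ]
lids top [(array([857.4, 431.3,  15. ]), np.int32(3148), array([89.6, 92. ])), (array([618.9,  90.6,  15. ]), np.int32(295), array([222.2, 181.7])), (array([ 608.1, -171.4,   15. ]), np.int32(240), array([330.5, 185.4])), (array([480.4, -87.4,  15. ]), np.int32(574), array([296.3, 237.6])), (array([ 449.3, -297.8,   15. ]), np.int32(579), array([386.1, 250.1]))]
wrist [(array([478.7, -85.4,  15. ]), np.int32(1948), array([ 77.7, 280.2])), (array([644.2,  58.7,  15. ]), np.int32(864), array([230.1, 363.2]))]
```

View pics/ov.png

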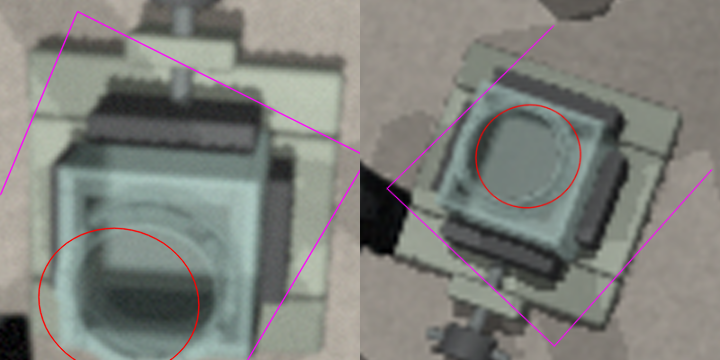

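```bash
python3 - <<'E'
from h import *
t=snapshot("top"); s=snapshot("wrist")
W=[unproj(p,17,s) for p in [(174,180),(280,185),(272.5,282)]]; T=[unproj(p,17,t) for p in [(200.6,210.9),(246.6,226.4),(229.4,274.9),(182.8,258.7)]]
print(W,(W[0]+W[2])/2,np.linalg.norm(W[0]-W[1]),np.linalg.norm(W[2]-W[1]));print(T,np.mean(T,0))
for z in (76,95):print(z,proj([469,99,z],s),proj([469,99,z],t))
save(s,"w2"); im=cv2.imread("pics/w2.png")[160:300,150:450]; cv2.imwrite("pics/w2c.png",cv2.resize(im,None,fx=2.6,fy=2.6,interpolation=2))
E
```

```text
[array([391.3,  72.9,  17. ]), array([427.4, 186. ,  17. ]), array([542., 146.,  17.])] [466.65 109.45  17.  ] 118.72160713197913 121.38022903257352
[array([546. , 140.2,  17. ]), array([507.6,  30.1,  17. ]), array([393.2,  68.6,  17. ]), array([431.5, 178. ,  17. ])] [469.575 104.225  17.   ]
76 [[207.7024146  258.04718055]] [[213.53347046 238.14844871]]
95 [[203.81360544 266.25511824]] [[212.31236296 236.59307031]]
```

View pics/w2c.png

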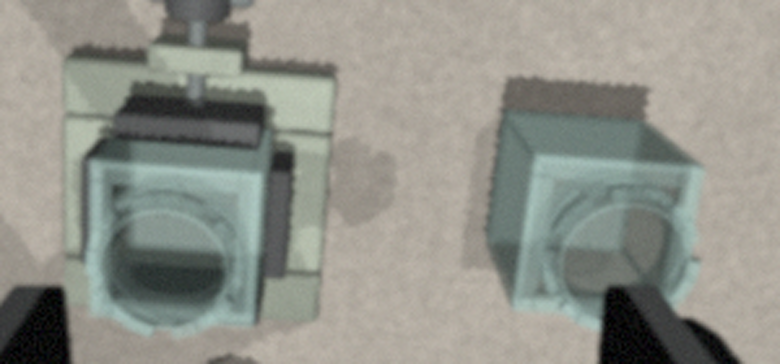

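>>> play_rows --increments '[[1,[-24,-31,0],0],[1,[-24,-31,0],0],[1,[0,0,0],0],[1,[0,0,0],0]]'

```text
time: 2.63
tool_pos: [448.1, 112.5, 221.7]
tcp_rot: [-180.0, -0.0, 164.8]
ft_force: [0.3, 0.9, -0.3]
finger_gap: 85.8
grip_force: 0.0
```

```bash
python3 - <<'E'
from h import *
st(); s=snapshot("wrist"); save(s,"w3")
print([(w(d["xyz"],s),round(d["p"],2)) for d in pinpoint("vice_centre",s)])
c=(468,107); cv=[(circ(c,25.5,95),(0,0,255)),(circ(c,29.2,92.5),(0,255,255))]
p=proj([*c,95],s)[0]; print(p, proj([469,107,95],s)-p,proj([468,108,95],s)-p)
im=crop(s,cv,tuple(np.round(p)),55,5); im2=crop(s,[],tuple(np.round(p)),55,5)
cv2.imwrite("pics/w3c.png",cv2.resize(np.hstack([im,im2]),(800,400)))
E
```

```text
2.63 [448.06 112.53 221.71] [-1.8000e+02 -1.0000e-02  1.6478e+02] [ 0.26  0.89 -0.34] [  7.74 -14.9  104.19   0.    90.72 -67.05] 85.78 0.0
[]
[277.80142701 214.37983164] [[0.28560647 1.00765007]] [[ 1.05477148 -0.27303659]]
```

View pics/w3c.png

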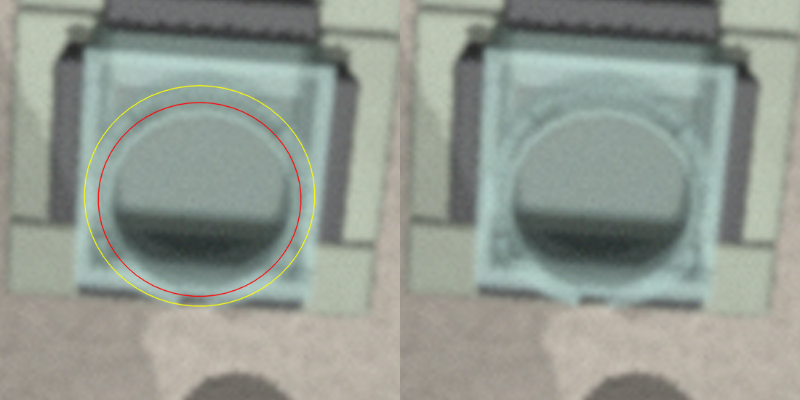

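>>> play_rows --increments '[[1,[-10,-31,0],0],[1,[-10,-31,12],0],[1,[-10,-31,12],0],[1,[-10,-31,15],0],[1,[-10,-31,15],0],[1,[-10,-29,15],0],[1,[0,0,3],0],[1,[0,0,0],0]]'

```text
time: 3.4
tool_pos: [456.9, -79.6, 148.2]
tcp_rot: [180.0, -0.2, 164.8]
ft_force: [-0.1, 0.6, 1.0]
finger_gap: 85.3
grip_force: 0.0
```

```bash
cat >> h.py <<'E'
def lid(s,z=17.5,near=None):
    "centre of big gold lid by ellipse of the blob's hull, refined for body height"
    hsv=cv2.cvtColor(s["color"],cv2.COLOR_RGB2HSV); m=cv2.inRange(hsv,(14,110,60),(26,255,255))
    out=[]
    for c in cv2.findContours(m,cv2.RETR_EXTERNAL,cv2.CHAIN_APPROX_NONE)[0]:
        if cv2.contourArea(c)>300:
            # silhouette model: hull of top and bottom circles
            from scipy.optimize import least_squares
            h=cv2.convexHull(c)[:,0].astype(float); x0=unproj(h.mean(0),z,s)[:2]
            def f(x):
                q=np.r_[proj(circ(x,33,z),s),proj(circ(x,33,z-17.5),s)].astype(np.float32)
                H=cv2.convexHull(q); return [cv2.pointPolygonTest(H,tuple(map(float,p)),True) for p in h]
            r=least_squares(f,x0,loss="soft_l1",diff_step=1e-3); out.append((r.x.round(1),round(float(np.sqrt(np.mean(r.fun**2))),2),cv2.contourArea(c)))
    return out
E
python3 - <<'E'
from h import *
st(); s=snapshot("wrist"); save(s,"w4"); print(lid(s)); print(lid(snapshot("top")))
print([(w(d["xyz"],s),round(d["p"],2)) for d in pinpoint("lid_q_centre",s)])
E
```

```text
3.4 [456.88 -79.62 148.23] [ 1.7997e+02 -1.7000e-01  1.6483e+02] [-0.06  0.58  0.96] [-1.6240e+01 -1.2330e+01  1.0971e+02  2.0000e-02  8.2790e+01 -9.1080e+01] 85.32 0.0
[(array([ 588.6, -166.3]), 12.1, 1259.0), (array([658.9, 122.2]), 4.47, 2425.5), (array([ 448.6, -294.7]), 1.8, 3815.0), (array([478.5, -86.8]), 1.5, 3595.0)]
[(array([ 449.1, -297.5]), 0.56, 580.0), (array([857.6, 476.1]), 26.13, 3103.5)]
[(array([479.5, -86.1,   5.3]), 0.86), (array([ 373.9, -156.2,    6. ]), 0.84), (array([344.5, -35.3,   6.6]), 0.8)]
```

>>> play_rows --increments '[[1,[-5,0,25],0],[1,[-5,0,28],0],[1,[-5,-1,28],0],[1,[-5,0,28],0],[1,[-3,0,20],0],[1,[0,0,12],0],[1,[0,0,7],0],[1,[0,0,3],0],[1,[0,0,0],0]]' --force 30

```text
time: 4.3
tool_pos: [480.3, -86.7, -0.7]
tcp_rot: [180.0, 0.0, 164.9]
ft_force: [-0.0, -0.3, 1.4]
finger_gap: 85.3
grip_force: 0.0
```

>>> play_rows --increments '[[-1,[0,0,0],0],[-1,[0,0,0],0],[-1,[0,0,0],0],[-1,[0,0,0],0],[-1,[0,0,0],0],[-1,[0,0,0],0]]' --force 30

```text
time: 4.8
tool_pos: [480.0, -87.3, -0.9]
tcp_rot: [-180.0, 0.0, 164.9]
ft_force: [-0.0, -0.5, -0.3]
finger_gap: 12.2
grip_force: 0.0
```

```bash
python3 - <<'E'
from h import *
st(); s=snapshot("scene"); print(lid(s)); s=snapshot("wrist");save(s,"w5"); print(lid(s))
a=s["color"]; sc=snapshot("scene"); p=proj([478,-86,10],sc)[0].astype(int)
b=crop(sc,[],tuple(p),60,5); cv2.imwrite("pics/g1.png",cv2.resize(np.hstack([cv2.resize(a[:,:,::-1],(800,600)),b]),(800,340)))
E
```

```text
4.8 [480.03 -87.26  -0.93] [-1.8000e+02  3.0000e-02  1.6488e+02] [-0.05 -0.48 -0.3 ] [-16.33   1.48 113.52  -0.    64.97 -91.2 ] 12.22 0.0
[(array([ 621.4, -183.2]), 6.79, 329.5), (array([ 446.8, -296.4]), 1.36, 723.5), (array([477. , -83.9]), 1.19, 409.5), (array([574.9, 139.6]), 4.57, 309.5), (array([809.8, 467.7]), 22.36, 2476.0)]
[(array([479.4, -86.7]), 2.7, 9414.0)]
```

View pics/g1.png

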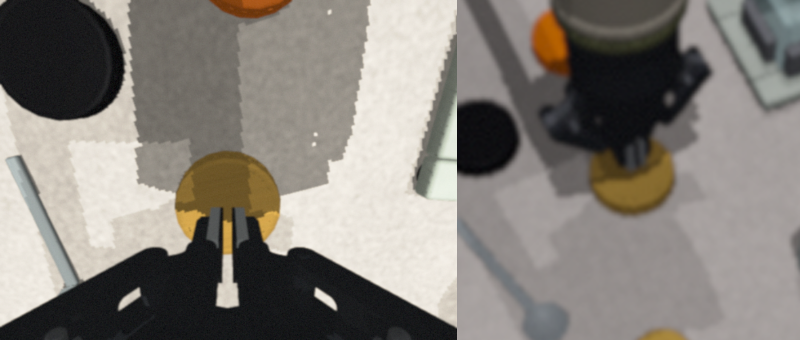

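```bash
python3 - <<'E'
from h import *
st(); s=snapshot("wrist"); k=456/560*1; 
for z in (-1,5,10,17,25,35): print(z,(proj([480,-87.3,z],s)*[456/560,340/420]).round(0))
print(s["world_from_camera"][:3,3])
b=crop(s,[(circ((479.4,-86.7),33,17.5),(0,0,255)),(circ((479.4,-86.7),33,0),(0,255,0))],(280,250),75,5); cv2.imwrite("pics/g2.png",cv2.resize(b,(600,600)))
E
```

```text
4.95 [479.79 -87.16  -1.22] [ 1.8000e+02 -1.0000e-02  1.6488e+02] [-0.94  0.28 -0.56] [-16.32   1.5  113.54   0.    64.97 -91.2 ] 0.25 0.0
-1 [[226. 200.]]
5 [[226. 203.]]
10 [[226. 206.]]
17 [[226. 211.]]
25 [[226. 217.]]
35 [[226. 225.]]
[410.7444325  -68.29760862 173.74567112]
```

View pics/g2.png

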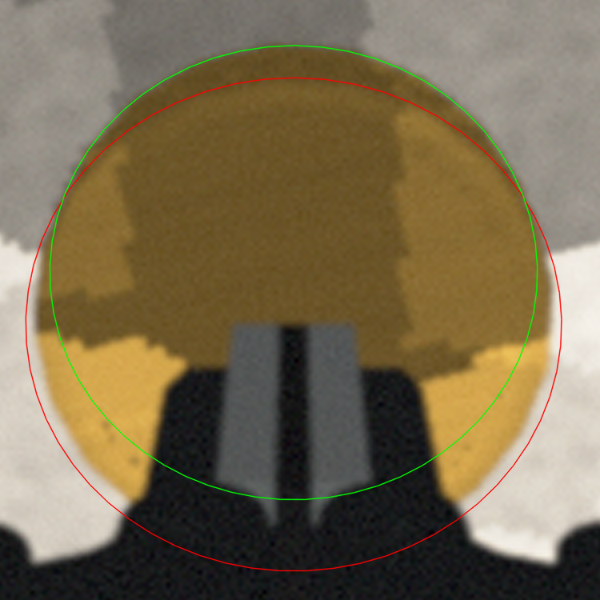

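>>> play_rows --increments '[[-1,[0,0,-20],0],[-1,[0,0,-20],0],[-1,[0,0,0],0]]'

```text
time: 5.25
tool_pos: [482.5, -87.9, 42.6]
tcp_rot: [-180.0, 0.3, 164.9]
ft_force: [0.7, -0.5, 0.7]
finger_gap: 0.0
grip_force: 0.0
```

```bash
python3 - <<'E'
from h import *
st(); s=snapshot("wrist"); save(s,"w6"); a=cv2.imread("pics/w5.png"); b=cv2.imread("pics/w6.png")
print(lid(s))
for n,i in(("down",a),("up",b)): print(n,[tuple(i[r,265+3]) for r in range(236,276,4)])
cv2.imwrite("pics/g3.png",cv2.resize(b[170:330,180:380],None,fx=3,fy=3))
E
```

```text
5.25 [482.54 -87.91  42.62] [-179.99    0.32  164.88] [ 0.67 -0.53  0.67] [-16.32  -2.16 112.03  -0.    69.81 -91.2 ] 0.02 0.0
[(array([ 467.8, -226.7]), 10.19, 768.0), (array([479.5, -86.2]), 2.01, 7811.0)]
down [(np.uint8(38), np.uint8(85), np.uint8(108)), (np.uint8(34), np.uint8(84), np.uint8(102)), (np.uint8(39), np.uint8(83), np.uint8(106)), (np.uint8(35), np.uint8(80), np.uint8(102)), (np.uint8(43), np.uint8(83), np.uint8(111)), (np.uint8(67), np.uint8(80), np.uint8(87)), (np.uint8(81), np.uint8(80), np.uint8(79)), (np.uint8(75), np.uint8(78), np.uint8(75)), (np.uint8(72), np.uint8(74), np.uint8(71)), (np.uint8(68), np.uint8(69), np.uint8(68))]
up [(np.uint8(78), np.uint8(163), np.uint8(210)), (np.uint8(72), np.uint8(160), np.uint8(204)), (np.uint8(68), np.uint8(156), np.uint8(198)), (np.uint8(75), np.uint8(162), np.uint8(206)), (np.uint8(72), np.uint8(159), np.uint8(200)), (np.uint8(75), np.uint8(122), np.uint8(147)), (np.uint8(78), np.uint8(79), np.uint8(76)), (np.uint8(80), np.uint8(78), np.uint8(75)), (np.uint8(79), np.uint8(80), np.uint8(78)), (np.uint8(77), np.uint8(77), np.uint8(75))]
```

View pics/g3.png

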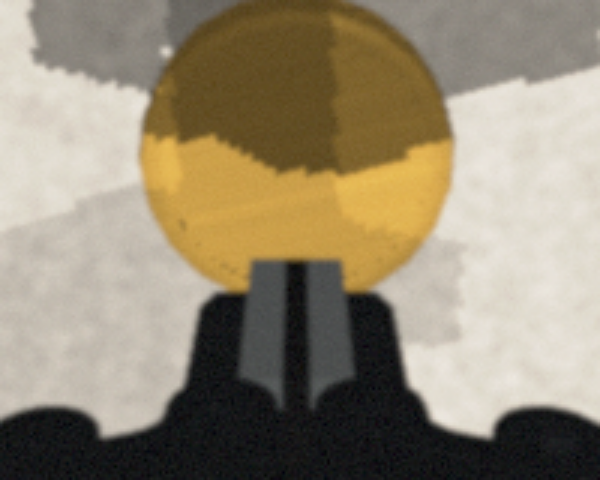

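>>> play_rows --increments '[[-1,[0,0,15],0],[-1,[0,0,15],0],[-1,[0,0,10],0],[-1,[0,0,2],0],[-1,[0,0,2],0],[-1,[0,0,2],0],[-1,[0,0,0],0]]'

```text
time: 5.88
tool_pos: [480.1, -87.2, -7.1]
tcp_rot: [180.0, 0.0, 164.9]
ft_force: [0.3, 0.2, -0.0]
finger_gap: 0.2
grip_force: 0.0
```

>>> play_rows --increments '[[-1,[0,0,2],0],[-1,[0,0,2],0],[-1,[0,0,2],0],[-1,[0,0,0],0]]'

```text
time: 6.22
tool_pos: [479.7, -87.1, -13.5]
tcp_rot: [-180.0, -0.0, 164.9]
ft_force: [-0.4, -0.2, 0.5]
finger_gap: 0.1
grip_force: 0.0
```

>>> play_rows --increments '[[-1,[0,0,1.5],0],[-1,[0,0,1.5],0],[-1,[0,0,1],0],[-1,[0,0,0],0]]'

```text
time: 6.55
tool_pos: [480.1, -87.2, -16.0]
tcp_rot: [-180.0, -0.0, 164.9]
ft_force: [-6.6, 1.4, 14.4]
finger_gap: 0.2
grip_force: 7.4
```

```bash
python3 - <<'E'
from h import *
st(); s=snapshot("wrist"); print(np.array(s["world_from_camera"])[:3,3], lid(s))
for z in (0,17.5,25): print(lid(s,z))
E
```

```text
6.55 [480.11 -87.21 -16.01] [-179.99   -0.    164.89] [-6.62  1.44 14.37] [-1.6310e+01  2.9600e+00  1.1383e+02 -1.0000e-02  6.3210e+01 -9.1200e+01] 0.16 7.4
[411.00883372 -68.32922755 158.93087681] [(array([479.5, -86.9]), 2.49, 10016.5)]
[(array([483.8, -86.9]), 4.56, 10016.5)]
[(array([479.5, -86.9]), 2.49, 10016.5)]
[(array([477.9, -86.9]), 5.82, 10016.5)]
```

>>> play_rows --increments '[[1,[0,0,-20],0],[1,[0,0,-15],0],[1,[0,0,0],0],[1,[0,0,0],0],[1,[0,0,0],0],[1,[0,0,0],0],[1,[0,0,15],0],[1,[0,0,15],0],[1,[0,0,8],0],[1,[0,0,4],0],[1,[0,0,2],0],[1,[0,0,0],0]]'

```text
time: 7.6
tool_pos: [479.4, -87.0, -26.7]
tcp_rot: [180.0, -0.1, 164.9]
ft_force: [0.1, 0.0, -0.6]
finger_gap: 85.6
grip_force: 0.0
```

```bash
python3 - <<'E'
from h import *
st(); s=snapshot("wrist"); save(s,"w7")
print(lid(s))
E
```

```text
7.6 [479.43 -87.02 -26.67] [ 1.8000e+02 -6.0000e-02  1.6488e+02] [ 0.13  0.04 -0.63] [-16.32   3.98 114.08  -0.    62.   -91.2 ] 85.63 0.0
[(array([479.2, -86.8]), 3.06, 16967.0)]
```

View pics/w7.png

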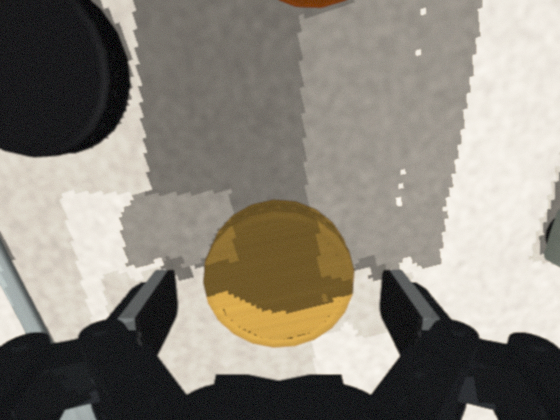

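>>> play_rows --increments '[[1,[0,0,4],0],[1,[0,0,3],0],[1,[0,0,2],0],[1,[0,0,0],0],[0.3,[0,0,0],0],[-1,[0,0,0],0],[-1,[0,0,0],0],[-1,[0,0,0],0],[-1,[0,0,0],0],[-1,[0,0,0],0]]' --force 40

```text
time: 8.48
tool_pos: [480.1, -87.2, -34.5]
tcp_rot: [180.0, 0.0, 164.9]
ft_force: [-2.8, 1.0, 7.1]
finger_gap: 65.1
grip_force: 43.5
```

>>> play_rows --increments '[[-1,[0,0,-5],0],[-1,[0,0,-20],0],[-1,[0,0,-30],0],[-1,[0,0,-30],0],[-1,[0,0,-25],0],[-1,[0,0,-10],0],[-1,[0,0,0],0]]'

```text
time: 9.07
tool_pos: [482.3, -87.9, 88.2]
tcp_rot: [-180.0, 0.4, 164.9]
ft_force: [0.3, 0.8, -0.3]
finger_gap: 65.1
grip_force: 44.6
```

```bash
python3 - <<'E'
from h import *
st(); s=snapshot("wrist"); z=sense()["tool_pos"][2]+34.5+17.5
for dz in (-6,-3,0,3,6): print(dz,lid(s,z+dz))
go((467,107.3,84))
E
```

```text
9.07 [482.35 -87.86  88.19] [-179.99    0.36  164.89] [ 0.33  0.85 -0.31] [-16.32  -5.42 110.02  -0.    75.05 -91.2 ] 65.15 44.57
-6 [(array([527.2, -10.4]), 9.0, 675.5), (array([484.6, -87.7]), 18.11, 20332.0), (array([ 448.5, -151.8]), 22.79, 3804.5)]
-3 [(array([524.4, -12.5]), 8.97, 675.5), (array([483.4, -88. ]), 16.62, 20332.0), (array([ 448.2, -149.2]), 22.76, 3804.5)]
0 [(array([521.5, -14.5]), 8.95, 675.5), (array([482.4, -88.1]), 15.14, 20332.0), (array([ 447.6, -146.5]), 22.72, 3804.5)]
3 [(array([518.7, -16.6]), 8.93, 675.5), (array([481.5, -88.4]), 13.6, 20332.0), (array([ 447.2, -143.9]), 22.68, 3804.5)]
6 [(array([515.9, -18.7]), 8.91, 675.5), (array([480.6, -88.7]), 12.18, 20332.0), (array([ 446.8, -141.3]), 22.65, 3804.5)]
total [ 64.2 184.4   1.6] n 5 each [12.8 36.9  0.3]
```

>>> play_rows --increments '[[-1,[9,25,0],0],[-1,[12,37,0],0],[-1,[12,37,0],0],[-1,[12,37,0],0],[-1,[10,30,0],0],[-1,[7.5,18.5,0],0],[-1,[0,0,0],0],[-1,[0,0,0],0],[-1,[0,0,0],0]]'

```text
time: 9.87
tool_pos: [466.5, 106.7, 83.0]
tcp_rot: [-179.9, -0.1, 164.9]
ft_force: [0.3, -0.5, 0.2]
finger_gap: 65.3
grip_force: 44.6
```

```bash
python3 - <<'E'
from h import *
st(); go((467.8,107.3,65))
E
```

```text
9.87 [466.5  106.71  83.03] [-1.7991e+02 -1.4000e-01  1.6491e+02] [ 0.25 -0.45  0.18] [ 6.7700e+00 -6.4300e+00  1.1152e+02 -3.0000e-02  7.5070e+01 -6.8140e+01] 65.27 44.6
total [-1.1  0.9 18. ] n 1 each [-1.1  0.9 18. ]
```

>>> play_rows --increments '[[-1,[-1,1,8],0],[-1,[0,0,8],0],[-1,[0,0,4],0],[-1,[0,0,1.5],0],[-1,[0,0,1.5],0],[-1,[0,0,0],0]]'

```text
time: 10.37
tool_pos: [468.6, 107.7, 61.4]
tcp_rot: [-180.0, -0.0, 164.9]
ft_force: [0.1, -0.3, -0.7]
finger_gap: 64.9
grip_force: 44.6
```

>>> play_rows --increments '[[-1,[0,0,1],0],[-1,[0,0,1],0],[-1,[0,0,0],0]]'

```text
time: 10.62
tool_pos: [469.0, 108.0, 59.9]
tcp_rot: [180.0, 0.0, 164.9]
ft_force: [-0.6, -0.2, -0.8]
finger_gap: 64.9
grip_force: 44.6
```

>>> play_rows --increments '[[-1,[0,0,1],0],[-1,[0,0,0],0]]'

```text
time: 10.78
tool_pos: [468.9, 108.0, 58.8]
tcp_rot: [180.0, 0.0, 164.9]
ft_force: [0.4, -0.3, -0.3]
finger_gap: 65.1
grip_force: 44.6
```

>>> play_rows --increments '[[-1,[0.8,-0.9,0],0],[-1,[0,0,1],0],[-1,[0,0,0],0]]'

```text
time: 11.03
tool_pos: [467.8, 107.3, 57.7]
tcp_rot: [-180.0, -0.0, 164.9]
ft_force: [0.7, 0.2, 0.3]
finger_gap: 65.3
grip_force: 44.7
```

>>> play_rows --increments '[[-1,[0,0,1],0],[-1,[0,0,0],0]]'

```text
time: 11.2
tool_pos: [468.2, 107.2, 56.8]
tcp_rot: [180.0, 0.0, 164.9]
ft_force: [1.3, -1.0, 0.3]
finger_gap: 64.8
grip_force: 44.6
```

>>> play_rows --increments '[[-1,[0,0,1],0],[-1,[0,0,0],0]]'

```text
time: 11.37
tool_pos: [468.3, 107.3, 56.1]
tcp_rot: [180.0, 0.1, 164.9]
ft_force: [0.7, 0.5, 1.6]
finger_gap: 65.3
grip_force: 44.8
```

>>> play_rows --increments '[[-1,[0,0,1],0],[-1,[0,0,0],0]]'

```text
time: 11.53
tool_pos: [468.5, 107.3, 55.8]
tcp_rot: [180.0, 0.1, 164.9]
ft_force: [-1.7, -1.6, 8.1]
finger_gap: 64.9
grip_force: 45.4
```

>>> play_rows --increments '[[-1,[0,0,1],0],[-1,[0,0,0],0]]'

```text
time: 11.7
tool_pos: [468.6, 107.3, 55.6]
tcp_rot: [180.0, 0.1, 164.9]
ft_force: [-6.2, -2.5, 15.2]
finger_gap: 64.9
grip_force: 46.1
```

>>> play_rows --increments '[[-1,[0,0,0],0.05],[-1,[0,0,0],0.05],[-1,[0,0,0],0.05],[-1,[0,0,0],0.05],[-1,[0,0,0],0.05],[-1,[0,0,0],0.05]]'

```text
time: 12.2
tool_pos: [470.0, 107.2, 55.9]
tcp_rot: [179.9, 0.2, 147.6]
ft_force: [2.1, -2.6, 10.2]
finger_gap: 65.5
grip_force: 45.5
```

>>> play_rows --increments '[[-1,[0,0,0],0.05],[-1,[0,0,0],0.05],[-1,[0,0,0],0.05],[-1,[0,0,0],0.05],[-1,[0,0,0],0.05],[-1,[0,0,0],0.05]]'

```text
time: 12.7
tool_pos: [469.9, 107.0, 55.7]
tcp_rot: [179.8, 0.2, 130.4]
ft_force: [0.2, -3.6, 11.2]
finger_gap: 64.7
grip_force: 45.6
```

>>> play_rows --increments '[[-1,[0,0,0],0.05],[-1,[0,0,0],0.05],[-1,[0,0,0],0.05],[-1,[0,0,0],0.05],[-1,[0,0,0],0.05],[-1,[0,0,0],0.05]]'

```text
time: 13.2
tool_pos: [469.8, 106.7, 55.8]
tcp_rot: [179.8, 0.1, 113.2]
ft_force: [0.2, -4.9, 11.1]
finger_gap: 65.3
grip_force: 45.6
```

>>> play_rows --increments '[[-1,[0,0,0],0.05],[-1,[0,0,0],0.05],[-1,[0,0,0],0.05],[-1,[0,0,0],0.05],[-1,[0,0,0],0.05],[-1,[0,0,0],0.05]]'

```text
time: 13.7
tool_pos: [469.4, 106.5, 55.8]
tcp_rot: [179.8, 0.1, 96.0]
ft_force: [-1.3, -5.8, 13.6]
finger_gap: 64.9
grip_force: 45.8
```

>>> play_rows --increments '[[-1,[0,0,0],0.05],[-1,[0,0,0],0.05],[-1,[0,0,0],0.05],[-1,[0,0,0],0.05],[-1,[0,0,0],0.05],[-1,[0,0,0],0.05]]'

```text
time: 14.2
tool_pos: [469.1, 106.8, 55.6]
tcp_rot: [179.9, 0.0, 78.8]
ft_force: [-5.3, -5.7, 16.7]
finger_gap: 65.1
grip_force: 46.0
```

```bash
python3 - <<'E'
from h import *
st(); print(sense()["wrist_torque"])
E
```

```text
14.2 [469.09 106.77  55.65] [1.7986e+02 3.0000e-02 7.8830e+01] [-5.3  -5.67 16.7 ] [ 6.7700e+00 -4.4400e+00  1.1273e+02 -8.0000e-02  7.1590e+01  1.7970e+01] 65.05 46.03
[-0.87182794  0.86500333  0.46686103]
```

>>> play_rows --increments '[[0.7,[0,0,0],0],[0.7,[0,0,0],0],[0.7,[-1,-0.5,0],0],[-1,[0,0,0],0],[-1,[0,0,0],0],[-1,[0,0,0],0]]'

```text
time: 14.7
tool_pos: [467.1, 106.3, 53.9]
tcp_rot: [-180.0, 0.0, 79.0]
ft_force: [-1.8, -1.6, 4.3]
finger_gap: 65.3
grip_force: 43.2
```

>>> play_rows --increments '[[-1,[0,0,0.5],-0.05],[-1,[0,0,0],-0.05],[-1,[0,0,0],-0.05],[-1,[0,0,0],-0.05],[-1,[0,0,0],-0.05],[-1,[0,0,0],-0.05]]'

```text
time: 15.2
tool_pos: [467.8, 106.6, 53.8]
tcp_rot: [179.9, -0.0, 96.3]
ft_force: [-0.3, 0.3, 5.3]
finger_gap: 65.3
grip_force: 43.4
```

>>> play_rows --increments '[[-1,[0,0,0],-0.05],[-1,[0,0,0],-0.05],[-1,[0,0,0],-0.05],[-1,[0,0,0],-0.05],[-1,[0,0,0],-0.05],[-1,[0,0,0],-0.05]]'

```text
time: 15.7
tool_pos: [467.9, 106.5, 53.8]
tcp_rot: [179.9, 0.0, 113.5]
ft_force: [1.0, -2.2, 3.7]
finger_gap: 65.0
grip_force: 43.3
```

>>> play_rows --increments '[[-1,[0,0,0.8],-0.05],[-1,[0,0,0],-0.05],[-1,[0,0,0],-0.05],[-1,[0,0,0],-0.05],[-1,[0,0,0],-0.05],[-1,[0,0,0],-0.05]]'

```text
time: 16.2
tool_pos: [468.5, 106.8, 53.7]
tcp_rot: [179.9, 0.1, 130.6]
ft_force: [1.4, -0.7, 7.6]
finger_gap: 65.5
grip_force: 43.6
```

>>> play_rows --increments '[[-1,[0,0,0],-0.05],[-1,[0,0,0],-0.05],[-1,[0,0,0],-0.05],[-1,[0,0,0],-0.05],[-1,[0,0,0],-0.05],[-1,[0,0,0],-0.05]]'

```text
time: 16.7
tool_pos: [468.6, 106.7, 53.7]
tcp_rot: [179.9, 0.1, 147.8]
ft_force: [1.3, -0.9, 7.8]
finger_gap: 65.1
grip_force: 43.6
```

```bash
python3 - <<'E'
from h import *
st(); print(sense()["wrist_torque"])
E
```

```text
16.7 [468.58 106.67  53.7 ] [1.7989e+02 1.2000e-01 1.4784e+02] [ 1.32 -0.86  7.8 ] [ 6.7000e+00 -4.4300e+00  1.1294e+02  1.0000e-02  7.1330e+01 -5.1140e+01] 65.14 43.64
[-0.03017793 -0.09578978 -0.20019092]
```

>>> play_rows --increments '[[-1,[0,0,-8],0],[-1,[0,0,-20],0],[-1,[0,0,-20],0],[-1,[-15,-20,0],0],[-1,[-23,-32,0],0],[-1,[-23,-32,0],0],[-1,[-23,-32,0],0],[-1,[-20,-27,0],0],[-1,[-9,-15,0],-0.1],[-1,[0,0,20],-0.1],[-1,[0,0,20],-0.1],[-1,[0,0,20],0]]'

```text
time: 17.7
tool_pos: [478.2, -88.1, 40.0]
tcp_rot: [180.0, 0.0, 165.1]
ft_force: [0.4, 0.2, -0.2]
finger_gap: 65.3
grip_force: 44.5
```

```bash
python3 - <<'E'
from h import *
st(); go((480,-87,-33))
E
```

```text
17.7 [478.22 -88.09  40.05] [1.7999e+02 2.0000e-02 1.6509e+02] [ 0.4   0.25 -0.18] [-1.6490e+01 -2.3000e+00  1.1246e+02  1.0000e-02  6.9820e+01 -9.1590e+01] 65.33 44.51
total [-1.4  1.5 73. ] n 2 each [-0.7  0.7 36.5]
```

>>> play_rows --increments '[[-1,[0,0,25],0],[-1,[0,0,25],0],[-1,[0,0,13],0],[-1,[0,0,6],0],[-1,[0,0,3],0],[-1,[0,0,1.5],0],[-1,[0,0,0],0]]'

```text
time: 18.28
tool_pos: [479.0, -87.7, -32.2]
tcp_rot: [-180.0, 0.1, 164.9]
ft_force: [0.8, -0.9, -1.0]
finger_gap: 65.3
grip_force: 44.5
```

>>> play_rows --increments '[[-1,[0,0,1.5],0],[-1,[0,0,1],0],[-1,[0,0,0],0]]'

```text
time: 18.53
tool_pos: [478.8, -87.6, -34.9]
tcp_rot: [-180.0, 0.1, 164.9]
ft_force: [0.4, 0.2, -0.7]
finger_gap: 65.2
grip_force: 44.5
```

>>> play_rows --increments '[[-1,[0,0,1],0],[-1,[0,0,0.7],0],[-1,[0,0,0],0],[-1,[0,0,0],0]]'

```text
time: 18.87
tool_pos: [478.6, -87.6, -36.6]
tcp_rot: [-180.0, 0.0, 164.9]
ft_force: [-2.0, 0.1, 5.0]
finger_gap: 65.3
grip_force: 45.0
```

>>> play_rows --increments '[[1,[0,0,0],0],[1,[0,0,0],0],[1,[0,0,0],0],[1,[0,0,-25],0],[1,[0,0,-35],0],[1,[-2,-20,-40],0],[1,[-5,-40,0],0],[1,[-5,-40,0],0],[1,[-5,-40,0],0],[1,[-5,-40,0],0],[1,[-4,-30,0],0],[1,[0,0,0],0]]'

```text
time: 19.87
tool_pos: [447.8, -301.2, 60.5]
tcp_rot: [-179.9, 0.1, 164.7]
ft_force: [0.6, 0.2, -0.3]
finger_gap: 85.6
grip_force: 0.0
```

```bash
python3 - <<'E'
from h import *
st(); s=snapshot("wrist"); print(lid(s),gold(s)); print(lid(snapshot("top"))); print(lid(snapshot("scene")))
E
```

```text
19.87 [ 447.82 -301.21   60.49] [-1.7985e+02  8.0000e-02  1.6465e+02] [ 0.59  0.16 -0.35] [-3.9290e+01  4.3700e+00  1.0338e+02 -1.1000e-01  7.2120e+01 -1.1391e+02] 85.63 0.0
[(array([ 447.5, -296.1]), 1.84, 7021.0), (array([ 459.9, -157.6]), 9.89, 871.5)] [(array([283.5, 218.1]), np.int32(6665)), (array([556.5, 190.5]), np.int32(207))]
[(array([ 451.9, -301.5]), 2.32, 413.0), (array([478.4, -87.8]), 0.48, 567.5), (array([857.6, 476.1]), 26.13, 3103.5)]
[(array([ 622.4, -182.8]), 7.01, 324.0), (array([ 446.8, -296.3]), 1.17, 734.5), (array([479.5, -87.8]), 1.45, 575.5), (array([569., 140.]), 4.52, 307.5), (array([346.4, -41.5]), 2.26, 407.5), (array([800.2, 494.2]), 24.84, 2477.0)]
```

>>> play_rows --increments '[[1,[1,4.5,10],0],[1,[0,0,30],0],[1,[0,0,30],0],[1,[0,0,14],0],[1,[0,0,6],0],[1,[0,0,3],0],[1,[0,0,1.5],0],[0.5,[0,0,0],0],[-1,[0,0,0],0],[-1,[0,0,0],0],[-1,[0,0,0],0],[-1,[0,0,0],0]]' --force 50

```text
time: 21.02
tool_pos: [450.4, -291.8, -32.3]
tcp_rot: [-180.0, 0.2, 164.9]
ft_force: [-2.0, 2.8, 6.4]
finger_gap: 64.3
grip_force: 54.7
```

```bash
python3 - <<'E'
from h import *
st(); s=snapshot("wrist"); print(lid(s))
E
```

```text
21.02 [ 450.36 -291.76  -32.3 ] [-1.7995e+02  1.5000e-01  1.6489e+02] [-1.96  2.82  6.42] [-3.8430e+01  1.1430e+01  1.0653e+02  2.0000e-02  6.1880e+01 -1.1332e+02] 64.25 54.66
[(array([ 448.8, -290.6]), 2.81, 18341.0)]
```

>>> play_rows --increments '[[-1,[0,0,-6],0],[-1,[0,0,-30],0],[-1,[0,0,-40],0],[-1,[0,0,-35],0],[-1,[0,0,-12],0],[-1,[4,20,0],0],[-1,[8,38,0],0],[-1,[8,38,0],0],[-1,[8,38,0],0],[-1,[8,38,0],0],[-1,[8,38,0],0],[-1,[8,38,0],0]]'

```text
time: 22.07
tool_pos: [463.6, -36.4, 89.4]
tcp_rot: [180.0, 0.1, 164.9]
ft_force: [1.4, 0.5, -1.0]
finger_gap: 64.4
grip_force: 55.4
```

>>> play_rows --increments '[[-1,[8,38,0],0],[-1,[8,38,0],0],[-1,[8,38,0],0],[-1,[8,25,0],0],[-1,[0,0,0],0],[-1,[0,0,0],0]]'

```text
time: 22.57
tool_pos: [468.9, 105.9, 89.1]
tcp_rot: [180.0, 0.0, 165.1]
ft_force: [-0.3, 0.1, -1.3]
finger_gap: 64.2
grip_force: 55.5
```

```bash
python3 - <<'E'
from h import *
st(); go((469.5,106,62))
E
```

```text
22.57 [468.87 105.87  89.07] [1.7999e+02 5.0000e-02 1.6507e+02] [-0.33  0.14 -1.26] [  6.61  -6.7  111.11  -0.    75.55 -68.45] 64.19 55.45
total [-0.6  0.3 27.1] n 1 each [-0.6  0.3 27.1]
```

>>> play_rows --increments '[[-1,[-0.5,0,10],0],[-1,[0,0,10],0],[-1,[0,0,5],0],[-1,[0,0,2],0],[-1,[0,0,1],0],[-1,[0,0,0],0]]'

```text
time: 23.07
tool_pos: [469.1, 103.4, 60.3]
tcp_rot: [-180.0, -0.0, 164.8]
ft_force: [-0.3, -0.4, -0.7]
finger_gap: 64.1
grip_force: 55.5
```

>>> play_rows --increments '[[-1,[0,0,1],0],[-1,[0,0,1],0],[-1,[0,0,0],0]]'

```text
time: 23.32
tool_pos: [470.1, 103.9, 59.9]
tcp_rot: [180.0, 0.1, 164.8]
ft_force: [-5.9, -0.5, 14.7]
finger_gap: 64.5
grip_force: 56.9
```

>>> play_rows --increments '[[-1,[0,0,1],0],[-1,[0,0,0],0]]'

```text
time: 23.48
tool_pos: [470.6, 104.2, 59.5]
tcp_rot: [179.9, 0.1, 164.8]
ft_force: [-5.4, 0.8, 15.3]
finger_gap: 64.5
grip_force: 57.1
```

>>> play_rows --increments '[[-1,[0,0,-5],0],[-1,[1.5,1.7,0],0],[-1,[0,0,0],0],[-1,[0,0,0],0]]'

```text
time: 23.82
tool_pos: [467.9, 106.2, 61.9]
tcp_rot: [-180.0, -0.0, 164.9]
ft_force: [0.0, 0.0, -1.7]
finger_gap: 64.6
grip_force: 55.5
```

```bash
python3 - <<'E'
from h import *
st(); s=snapshot("wrist"); z=sense()["tool_pos"][2]+32.3+17.5; print(lid(s,z)); go((469.5,106,56))
E
```

```text
23.82 [467.9  106.19  61.91] [-1.7998e+02 -4.0000e-02  1.6487e+02] [ 0.05  0.03 -1.72] [  6.66  -4.92 112.47  -0.    72.49 -68.21] 64.56 55.45
[(array([430.3,  43.6]), 31.39, 5732.5), (array([467.9, 106.7]), 2.98, 18263.5)]
total [-1.7  0.3  5.8] n 1 each [-1.7  0.3  5.8]
```

>>> play_rows --increments '[[-1,[0,0,1.5],0],[-1,[0,0,1.5],0],[-1,[0,0,1],0],[-1,[0,0,0],0]]'

```text
time: 24.2
tool_pos: [468.2, 106.4, 58.3]
tcp_rot: [-180.0, -0.0, 164.9]
ft_force: [-0.5, 0.4, -0.5]
finger_gap: 64.5
grip_force: 55.5
```

>>> play_rows --increments '[[-1,[0,0,1.5],0],[-1,[0,0,0],0]]'

```text
time: 24.37
tool_pos: [468.7, 106.4, 58.0]
tcp_rot: [180.0, 0.0, 164.9]
ft_force: [-4.2, -0.5, 9.2]
finger_gap: 64.3
grip_force: 56.4
```

>>> play_rows --increments '[[-1,[0,0,0.5],0.05],[-1,[0,0,0],0.05],[-1,[0,0,0],0.05],[-1,[0,0,0],0.05]]'

```text
time: 24.7
tool_pos: [469.7, 106.6, 58.0]
tcp_rot: [179.9, 0.1, 153.3]
ft_force: [-0.7, -0.4, 7.7]
finger_gap: 64.2
grip_force: 56.3
```

>>> play_rows --increments '[[-1,[0,0,0],0.05],[-1,[0,0,0],0.05],[-1,[0,0,0],0.05],[-1,[0,0,0],0.05]]'

```text
time: 25.03
tool_pos: [469.8, 106.4, 58.0]
tcp_rot: [179.9, 0.1, 141.8]
ft_force: [-0.2, -0.6, 7.8]
finger_gap: 64.2
grip_force: 56.3
```

>>> play_rows --increments '[[-1,[0,0,0],0.05],[-1,[0,0,0],0.05],[-1,[0,0,0],0.05],[-1,[0,0,0],0.05]]'

```text
time: 25.37
tool_pos: [469.8, 106.3, 58.0]
tcp_rot: [179.9, 0.1, 130.4]
ft_force: [-0.9, -1.2, 7.9]
finger_gap: 64.2
grip_force: 56.3
```

>>> play_rows --increments '[[-1,[0,0,0],0.05],[-1,[0,0,0],0.05],[-1,[0,0,0],0.05],[-1,[0,0,0],0.05]]'

```text
time: 25.7
tool_pos: [469.4, 106.1, 57.6]
tcp_rot: [179.9, 0.1, 118.9]
ft_force: [0.9, 0.5, 2.8]
finger_gap: 64.0
grip_force: 55.8
```

>>> play_rows --increments '[[-1,[0,0,0],0.05],[-1,[0,0,0],0.05],[-1,[0,0,0],0.05],[-1,[0,0,0],0.05]]'

```text
time: 26.03
tool_pos: [468.4, 106.5, 56.4]
tcp_rot: [180.0, -0.0, 107.5]
ft_force: [1.2, 1.5, -0.3]
finger_gap: 64.2
grip_force: 55.6
```

>>> play_rows --increments '[[-1,[0,0,0],0.05],[-1,[0,0,0],0.05],[-1,[0,0,0],0.05],[-1,[0,0,0],0.05]]'

```text
time: 26.37
tool_pos: [468.5, 106.8, 57.7]
tcp_rot: [180.0, -0.0, 96.0]
ft_force: [-3.4, 1.4, 11.2]
finger_gap: 64.4
grip_force: 57.9
```

>>> play_rows --increments '[[-1,[0,0,0],-0.05],[-1,[0,0,0],-0.05],[-1,[0,0,0],-0.05],[-1,[0,0,1],0],[-1,[0,0,1],0],[-1,[0,0,0],0]]'

```text
time: 26.87
tool_pos: [469.6, 106.1, 57.2]
tcp_rot: [179.9, 0.1, 104.8]
ft_force: [-7.5, -3.4, 21.7]
finger_gap: 64.3
grip_force: 59.1
```

>>> play_rows --increments '[[-1,[0,0,0],-0.03],[-1,[0,0,0],-0.03],[-1,[0,0,0],-0.03]]'

```text
time: 27.12
tool_pos: [468.8, 106.3, 55.0]
tcp_rot: [179.9, 0.0, 110.0]
ft_force: [0.2, 0.7, -0.3]
finger_gap: 64.2
grip_force: 56.8
```

>>> play_rows --increments '[[-1,[0,0,1.5],0],[-1,[0,0,1.5],0],[-1,[0,0,1],0],[-1,[0,0,0],0]]'

```text
time: 27.45
tool_pos: [468.4, 106.3, 50.6]
tcp_rot: [180.0, 0.0, 109.8]
ft_force: [0.1, -2.4, 3.4]
finger_gap: 64.4
grip_force: 57.1
```

>>> play_rows --increments '[[-1,[0,0,0.3],0.05],[-1,[0,0,0.4],0.05],[-1,[0,0,0.4],0.05],[-1,[0,0,0.4],0.05]]' --force 80

```text
time: 27.78
tool_pos: [469.0, 106.5, 49.5]
tcp_rot: [179.9, -0.0, 98.3]
ft_force: [1.0, -0.5, 3.6]
finger_gap: 63.1
grip_force: 86.7
```

>>> play_rows --increments '[[-1,[0,0,0.4],0.05],[-1,[0,0,0.4],0.05],[-1,[0,0,0.4],0.05],[-1,[0,0,0.4],0.05]]'

```text
time: 28.12
tool_pos: [469.2, 106.4, 48.3]
tcp_rot: [179.9, -0.0, 86.8]
ft_force: [-0.5, -1.7, 9.7]
finger_gap: 63.2
grip_force: 87.4
```

```bash
python3 - <<'E'
from h import *
st(); print(sense()["wrist_torque"])
E
```

```text
28.12 [469.24 106.39  48.31] [179.9   -0.    86.79] [-0.53 -1.7   9.67] [ 6.6800e+00 -3.8600e+00  1.1301e+02 -2.0000e-02  7.0750e+01  9.8900e+00] 63.19 87.36
[-0.31533513  0.19718287  0.06612271]
```

>>> play_rows --increments '[[-1,[0,0,0],0.04],[-1,[0,0,0],0.04],[-1,[0,0,0],0.04]]'

```text
time: 28.37
tool_pos: [469.2, 106.1, 48.3]
tcp_rot: [179.9, 0.0, 79.9]
ft_force: [-1.1, -3.1, 8.0]
finger_gap: 63.4
grip_force: 87.1
```

```bash
python3 - <<'E'
from h import *
st(); print(sense()["wrist_torque"])
E
```

```text
28.37 [469.24 106.1   48.35] [1.799e+02 1.000e-02 7.994e+01] [-1.1  -3.11  8.03] [ 6.6700e+00 -3.8600e+00  1.1301e+02 -4.0000e-02  7.0760e+01  1.6740e+01] 63.36 87.08
[-0.50001807  0.25883192  0.12559688]
```

>>> play_rows --increments '[[-1,[0,0,0],0.04],[-1,[0,0,0],0.04],[-1,[0,0,0],0.03],[-1,[0,0,0],0]]'

```text
time: 28.7
tool_pos: [468.8, 106.1, 48.3]
tcp_rot: [179.9, 0.0, 73.7]
ft_force: [-2.0, -2.4, 7.9]
finger_gap: 63.3
grip_force: 87.3
```

```bash
python3 - <<'E'
from h import *
st(); print(sense()["wrist_torque"])
E
```

```text
28.7 [468.78 106.1   48.3 ] [1.7995e+02 2.0000e-02 7.3670e+01] [-1.97 -2.37  7.93] [ 6.6700e+00 -3.8700e+00  1.1302e+02 -5.0000e-02  7.0810e+01  2.3020e+01] 63.27 87.26
[-0.41714245  0.54437109  0.22670684]
```

>>> play_rows --increments '[[-1,[0,0,0],0.05],[-1,[0,0,0],0.05],[-1,[0,0,0],0]]'

```text
time: 28.95
tool_pos: [468.0, 105.7, 48.3]
tcp_rot: [180.0, 0.1, 68.1]
ft_force: [-6.9, -5.6, 13.4]
finger_gap: 63.3
grip_force: 87.9
```

```bash
python3 - <<'E'
from h import *
st(); print(sense()["wrist_torque"])
E
```

```text
28.95 [468.01 105.66  48.33] [1.7999e+02 1.4000e-01 6.8090e+01] [-6.87 -5.58 13.4 ] [  6.7   -3.89 113.04  -0.14  70.91  28.66] 63.26 87.92
[-0.84473321  1.23151293  2.47318827]
```

>>> play_rows --increments '[[1,[0,0,0],0],[1,[0,0,0],0],[1,[0,0,0],0],[1,[0,0,0],0],[1,[0,0,-15],0],[1,[0,0,-30],0],[1,[0,0,-30],0],[1,[0,0,-30],0],[1,[0,0,-30],0],[1,[0,0,0],0],[1,[0,0,0],0]]'

```text
time: 29.87
tool_pos: [470.0, 106.6, 184.8]
tcp_rot: [179.8, -0.1, 68.0]
ft_force: [-0.2, 0.1, -0.5]
finger_gap: 85.1
grip_force: 0.0
```

```bash
python3 - <<'E'
from h import *
st(); s=snapshot("wrist"); c=snapshot("scene"); t=snapshot("top")
for n,p in (("wrist",s),("scene",c)):
    for top in (96,98,100.5,108): print(n,top,[x for x in lid(p,top) if abs(x[0]-[468,106]).max()<30])
print(lid(t),lid(c))
E
```

```text
29.87 [470.   106.63 184.75] [ 1.7977e+02 -1.4000e-01  6.8040e+01] [-0.16  0.08 -0.53] [ 6.6800e+00 -1.1080e+01  1.0479e+02  1.0000e-02  8.6020e+01  2.8630e+01] 85.05 0.0
wrist 96 [(array([469.5, 106.8]), 1.53, 4946.5)]
wrist 98 [(array([469.9, 107.2]), 1.84, 4946.5)]
wrist 100.5 [(array([470.3, 107.5]), 2.27, 4946.5)]
wrist 108 [(array([471.6, 108.4]), 3.63, 4946.5)]
scene 96 [(array([465.7, 112. ]), 1.35, 545.5)]
scene 98 [(array([466.7, 110.7]), 1.4, 545.5)]
scene 100.5 [(array([468. , 109.1]), 1.46, 545.5)]
scene 108 [(array([471.8, 104.3]), 1.63, 545.5)]
[(array([478.5, -87.8]), 0.51, 565.5), (array([857.2, 476. ]), 26.18, 3104.5)] [(array([ 620.4, -183.4]), 7.03, 326.5), (array([479.9, -88.2]), 1.46, 575.0), (array([562. , 132.8]), 4.61, 313.5), (array([344.2, -41.1]), 2.74, 389.5), (array([816.9, 450.7]), 21.66, 2480.0), (array([424.1, 164. ]), 0.37, 545.5)]
```

```bash
python3 -c "
from bench import *
print(hand_in())"
```

```text
the job is handed in; nothing more can be done
None
```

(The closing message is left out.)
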